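# Shim the rocking corner of a jig plate

## Task

One corner of the aluminium jig plate rocks: press down on the black corner marks in turn with the fingertips until you find the one that gives. Then press that corner's red folding shim tab, beside it, flat onto the base, leaving the other three tabs standing, and finish while pressing firmly down on the same corner mark, about 12 N, so that the plate bears on the shim. Only touch and push: lift nothing, and do not disturb the brass barb on the plate or the things around.

Things in the scene. Friction and masses are not known exactly. Their poses are not given: they have to be found in the camera images.
- jig_base: Blue jig base fixed to the bench, 144 (x) x 244 (y) x 8 mm; origin under its centre at bench height, z up, x away from the robot (within 0.22 rad), y to the left. Six low steel pins round the plate. Under the plate each shim hides a 16 mm wide brass nose: tab flat, its top is 1.5 mm below the level plate, so the giving corner then sinks only about 2 mm and bears on it; at a solid corner the plate never reaches it.
- jig_plate: Aluminium plate, 120 (x) x 130 (y) x 10 mm, 0.8 kg, loose and level on four hidden feet between the pins; origin at the centre of its underside, 29.5 mm above the bench (top at 39.5 mm). Axes as the base's. One foot, a different one each time, gives: 4 to 6 N there sinks its corner mark 5.5 mm to a hard stop; let go, it springs back. The rest are solid.
- barb: Brass-coloured hose barb, 25 x 62 x 23 mm, lying loose about the middle of the plate; origin at the centre of its underside.
- corner_a (a point): Centre of the black press mark (16 mm wide) on top of the plate at its near left corner, -43, +54 mm in x, y from the plate's centre; it moves with the plate. The foot below lies 7 mm nearer the plate's centre in x.
- corner_b (a point): Centre of the black press mark (16 mm wide) on top of the plate at its near right corner, -43, -54 mm in x, y from the plate's centre; it moves with the plate. The foot below lies 7 mm nearer the plate's centre in x.
- corner_c (a point): Centre of the black press mark (16 mm wide) on top of the plate at its far left corner, +43, +54 mm in x, y from the plate's centre; it moves with the plate. The foot below lies 7 mm nearer the plate's centre in x.
- corner_d (a point): Centre of the black press mark (16 mm wide) on top of the plate at its far right corner, +43, -54 mm in x, y from the plate's centre; it moves with the plate. The foot below lies 7 mm nearer the plate's centre in x.
- shim_a (a joint): Folding shim of the near left corner: red tab hinged beside the plate. 0 to 0.12 rad standing (46 degrees up and outwards), 0.8 rad flat on the base. Stays where it is left; about 2 N at its end folds it. Hinge along the base's x at -50, +59 mm from the base's centre, 10 mm above the bench; the tab reaches 58 mm from it towards +y, 3 mm thick, 22 mm wide at its end.
- tab_a (a point): Point on the upper face of the near left red tab, 46 mm from its hinge; moves with the tab: 44 mm above the bench and 26 mm out from the plate's edge when standing, 11.5 mm above the bench and 40 mm out when flat.
- shim_b (a joint): Folding shim of the near right corner: red tab hinged beside the plate. 0 to 0.12 rad standing (46 degrees up and outwards), 0.8 rad flat on the base. Stays where it is left; about 2 N at its end folds it. Hinge along the base's x at -50, -59 mm from the base's centre, 10 mm above the bench; the tab reaches 58 mm from it towards -y, 3 mm thick, 22 mm wide at its end.
- tab_b (a point): Point on the upper face of the near right red tab, 46 mm from its hinge; moves with the tab: 44 mm above the bench and 26 mm out from the plate's edge when standing, 11.5 mm above the bench and 40 mm out when flat.
- shim_c (a joint): Folding shim of the far left corner: red tab hinged beside the plate. 0 to 0.12 rad standing (46 degrees up and outwards), 0.8 rad flat on the base. Stays where it is left; about 2 N at its end folds it. Hinge along the base's x at +50, +59 mm from the base's centre, 10 mm above the bench; the tab reaches 58 mm from it towards +y, 3 mm thick, 22 mm wide at its end.
- tab_c (a point): Point on the upper face of the far left red tab, 46 mm from its hinge; moves with the tab: 44 mm above the bench and 26 mm out from the plate's edge when standing, 11.5 mm above the bench and 40 mm out when flat.
- shim_d (a joint): Folding shim of the far right corner: red tab hinged beside the plate. 0 to 0.12 rad standing (46 degrees up and outwards), 0.8 rad flat on the base. Stays where it is left; about 2 N at its end folds it. Hinge along the base's x at +50, -59 mm from the base's centre, 10 mm above the bench; the tab reaches 58 mm from it towards -y, 3 mm thick, 22 mm wide at its end.
- tab_d (a point): Point on the upper face of the far right red tab, 46 mm from its hinge; moves with the tab: 44 mm above the bench and 26 mm out from the plate's edge when standing, 11.5 mm above the bench and 40 mm out when flat.
- bottle_1: Bystander: small white sample bottle with blue cap, 34 x 34 x 68 mm; origin at the centre of its underside.
- bottle_2: Bystander: small white sample bottle with green cap, 34 x 34 x 68 mm; origin at the centre of its underside.
- beaker: Bystander: small glass beaker, 55 x 61 x 70 mm; origin at the centre of its underside.
- screwdriver: Bystander: screwdriver with red handle lying on the bench, 200 mm long; origin at the centre of its underside.

How it is judged:
By the outcome, as a careful person would: the job done as asked, in the order asked, and still so for the second after the job is handed in, while the arm keeps its last pose, push and grip.
It also fails if it takes over 51 s, if anything falls off the work surface, if the arm or the gripper's body presses on something with over 40 N, if the wrist force passes 120 N, or if a joint passes its speed limit or range.

## Robot

A 6-joint arm with a two-finger parallel gripper is mounted at the origin on a cart in front of the work surface, level with it; the furniture and walls round the work are solid. World frame = base frame: x ahead of the robot, y to its left, z up, the work surface at z = 0. Lengths are in mm, angles in rad, forces in N, time in s.
With the tool pointing down it reaches from about 300 to 875 mm from the base axis. Payload 4.2 kg.
Tool frame: the origin (TCP) lies between the finger pads; the fingertips stand 8 mm ahead of it and the grasp point (between the pads) lies 11 mm behind it (r.tip_reach is the distance from the TCP to the fingertips, in mm); y points along the fingers, x is the direction in which the jaws open and shut, and the axes are right-handed (so a half turn about y gives the same grasp; the last joint's range is limited). The gripper opens to 85 mm and grips with 20 to 120 N. Pads are 22 mm wide; open, the fingers measure 114 mm over their backs; the gripper's body (76 mm by 85 mm) begins 54 mm behind the grasp point. The pads swing forward as they close: fully open they stand 13 mm farther back than shut.
Start: joints at [-0.02, 0.32, 1.565, -0, 1.257, -0.02], TCP at [575.013, 0, 239.338] pointing down, gripper open.
Joint ranges: [-3.11, 3.11], [-0.84, 2.01], [0.21, 2.61], [-1.34, 4.49], [0.05, 2.63], [-2.56, 2.56]. Speed limits (rad/s): [2.57, 2.57, 3.14, 3.14, 3.14, 3.14].

## Interface

Orientations are given as a rotation vector (axis times angle).
In Python, from station import get_state, grab_frame, job, r gives the robot as it stands.
- The arm moves only by the shell command python3 -m inch 'ROWS'. ROWS is JSON, a list of rows, each a list of 3 entries, a list of its own where there are three numbers: the turn, a rotation vector about the tool's x, y, z in units of 6 degrees (1.0 is 6 degrees), then the shift along the tool's x, y, z in units of 25 mm (1.0 is 25 mm), then the opening, from 0 (shut) to 1 (fully open). A call has 1 to 20 rows; each row shifts and turns the pose as measured when the row begins, along the tool's axes as they then stand; what a row does not reach is not made up. A row lasts 1/10 s, in which the tool goes at most 50 mm and 8.59 degrees, less where a joint would pass 70% of its speed; a pose out of reach is approached as far as the arm can. A call is refused whole if a number of a shift passes 1 or a number of a turn 1, either way. A call with a gripper value outside its range is refused whole. The fingers move at their own pace and stop on an object; the grip force is fixed at half the most. Time passes only in rows, so rows that do not move let the fingers close. It gives the time, the measured TCP pose, the force and the opening at its end, in the units of the state.
- get_state(): the state, without advancing time (a new reading comes with each control period).
- grab_frame(name): name is "scene" or "side" or "wrist"; returns a dict with "color" (400x640x3 uint8, red, green, blue), "fx", "fy", "cx", "cy" (pixels), "R" (3x3) and "t" (3): a world point X has camera coordinates R X + t. Camera axes: x right, y down, z forward; pixel columns grow to the right and rows downward; lengths in mm; the calibration is good to about 2 mm. The wrist camera is an equidistant fisheye: a pixel r from the principal point sees the ray r / f radians off the axis. A picture is of the moment at which its call begins. There is no depth.
- job.job_done(): hands the job in, once; it reports no verdict.
The state is a dict: "clock": time; "joint_pos": joint angles; "qd": joint speeds; "joint_torque": joint torques, N m; "ee_pos": TCP position; "orientation": TCP orientation; "wrist_force": force on the tool from outside, world axes, zero at the start; "moment": the same for the moment, N m; "width": opening from 0.0 (shut) to 1.0 (fully open).
Only numpy, scipy, OpenCV 4.12 (cv2) and the standard library are available. Lean on these libraries where they do the work, as an engineer would, in place of code of your own. Each camera call takes 0.05 s, during which the arm holds its last target.

## Working session

There is one attempt and no reset: what is moved stays moved. The work goes in short steps, Python scripts to look and compute and a shell command to move; the robot and the scene stay as the last step left them, time stands still between calls to the robot, and variables do not carry over. Pictures are saved under pics/ and viewed, and the job is handed in when it is done.

```bash
ls; mkdir -p pics; python3 - <<'E'
from station import get_state, grab_frame, job, r
import cv2
print(get_state())
for n in("scene","side","wrist"):
    f=grab_frame(n); cv2.imwrite(f"pics/{n}0.png",f["color"][:,:,::-1]); print(n,f["fx"],f["fy"],f["cx"],f["cy"],f["R"],f["t"])
print(r.tip_reach)
E
```

```text
pics
{'clock': 0.0, 'joint_pos': array([-1.99760279e-02,  3.20312272e-01,  1.56568713e+00, -1.37898097e-05,
        1.25739312e+00, -1.99831656e-02]), 'qd': array([ 4.66928270e-04, -1.60537452e-05, -9.30828060e-04,  3.97971774e-04,
        1.44928307e-03, -9.13673533e-06]), 'joint_torque': array([ 7.05825660e-04, -4.15526962e+01, -2.34157133e+01, -1.88356019e-06,
        8.09230405e-03,  1.54784908e-05]), 'ee_pos': array([5.74536034e+02, 1.97488497e-02, 2.38467400e+02]), 'orientation': array([-1.57077302e+00,  1.40457279e-03,  1.42248121e-03]), 'wrist_force': array([-0.67612519,  0.1928925 , -0.27538197]), 'moment': array([ 0.01881808, -0.00364368, -0.01385853]), 'width': 1.0025847954873597}
scene 502.851824355075 502.851824355075 320.0794151185905 201.6278246897086 [[ 0.72712574 -0.68643645 -0.00965152]
 [-0.47819691 -0.49635529 -0.72454064]
 [ 0.49256052  0.53144748 -0.6891645 ]] [-579.08658755  241.20078771  949.86521569]
side 457.5125804462366 457.5125804462366 311.9035705736943 185.3970665645376 [[-0.85416855 -0.5199161  -0.0091288 ]
 [-0.30200452  0.5103006  -0.80522454]
 [ 0.42330764 -0.68504054 -0.59289974]] [424.84371327 340.26982549 615.48417326]
wrist 309.70691628693146 309.70691628693146 316.8837976297026 195.68481129232032 [[ 9.99996839e-01 -4.09708131e-04 -2.48059237e-03]
 [ 3.70928729e-04 -9.51794741e-01  3.06735444e-01]
 [-2.48668678e-03 -3.06735395e-01 -9.51791581e-01]] [-573.80371876  -40.28800435  380.36009231]
8.0
```

View pics/scene0.png

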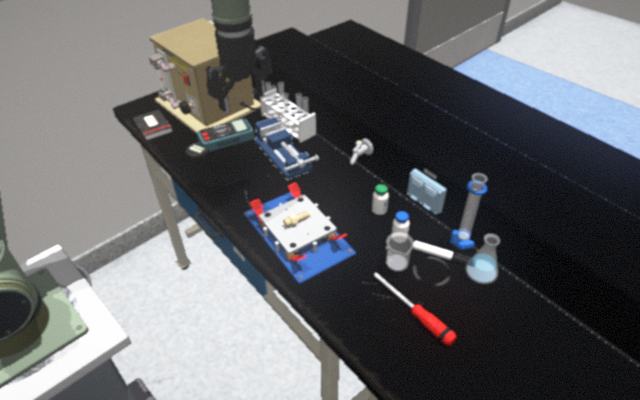

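View pics/side0.png

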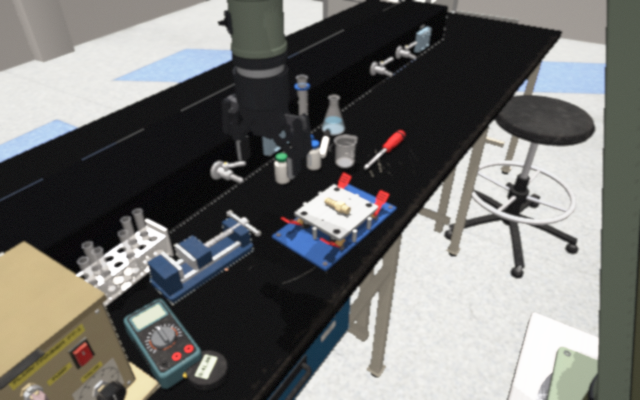

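View pics/wrist0.png

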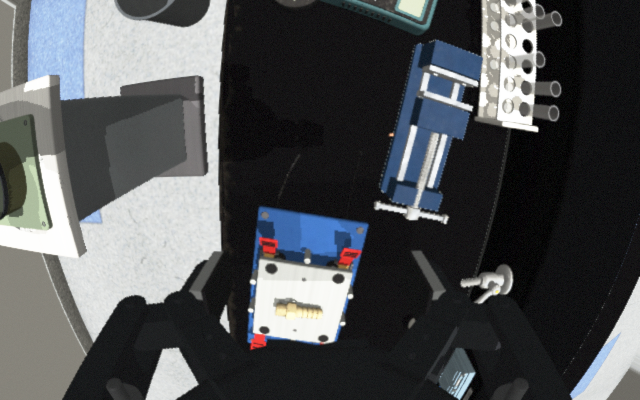

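The wrist view shows the plate near (300,300), with marks at about (271,268), (338,278), (264,330) and (325,338). The barb is in the middle and the tabs are red. I'll measure the marks in all three views.

```bash
cat > h.py <<'E'
import numpy as np, cv2
from station import get_state, grab_frame
def ray(f,n,u,v):
    x,y=u-f["cx"],v-f["cy"]
    if n=="wrist":
        rr=np.hypot(x,y); th=rr/f["fx"]; d=np.array([np.sin(th)*x/rr,np.sin(th)*y/rr,np.cos(th)])
    else: d=np.array([x/f["fx"],y/f["fy"],1.])
    R=np.array(f["R"]); return -R.T@np.array(f["t"]), R.T@d
def onz(f,n,u,v,z):
    c,d=ray(f,n,u,v); return (c+d*(z-c[2])/d[2])[:2]
def proj(f,n,X):
    p=np.array(f["R"])@np.array(X,float)+f["t"]
    if n=="wrist":
        q=np.hypot(p[0],p[1]); th=np.arctan2(q,p[2]); k=th/q*f["fx"]; return f["cx"]+k*p[0],f["cy"]+k*p[1]
    return f["cx"]+f["fx"]*p[0]/p[2], f["cy"]+f["fy"]*p[1]/p[2]
E
python3 - <<'E'
from h import *
roi={"wrist":(245,250,355,350),"scene":(255,185,345,260),"side":(290,178,385,250)}
for n,(a,b,c,d) in roi.items():
    f=grab_frame(n); im=f["color"]; g=im.max(2)
    big=cv2.resize(im[b:d,a:c,::-1],None,fx=6,fy=6,interpolation=cv2.INTER_CUBIC); cv2.imwrite(f"pics/{n}_z.png",big)
    m=(g<100).astype(np.uint8)
    k,l,s,ce=cv2.connectedComponentsWithStats(m)
    for i in range(1,k):
        u,v=ce[i]
        if a<u<c and b<v<d and 6<s[i,4]<150: print(n,ce[i].round(1),s[i,2:],onz(f,n,u,v,39.5).round(1))
    hsv=cv2.cvtColor(im,cv2.COLOR_RGB2HSV)
E
```

```text
wrist [270.8 267.9] [11  9 78] [ 516. -125.]
wrist [338.  278.1] [11  9 77] [ 600.8 -139.6]
wrist [280.3 302.6] [4 2 7] [ 524.9 -180. ]
wrist [264.  329.5] [ 9  6 46] [ 497.9 -231.5]
wrist [322.6 338. ] [ 9  7 41] [ 582.2 -246.2]
scene [267.2 214.2] [4 3 8] [ 517.3 -126.3]
scene [326.7 227.9] [4 3 9] [ 583.2 -247. ]
scene [325.4 239.9] [18  8 58] [ 557.4 -270.2]
scene [292.5 244.8] [ 4  3 10] [ 498.5 -232.7]
scene [302.3 250.1] [18 11 60] [ 503.5 -257.6]
side [368.3 204.6] [4 2 7] [ 498.6 -230.5]
side [377.  215.4] [10 12 25] [ 468.  -207.7]
side [303.5 213. ] [4 3 8] [ 600.9 -137.6]
side [302.8 227.5] [ 25  14 131] [578.3 -99. ]
side [362.2 225.1] [11 11 59] [ 480.8 -165.6]
side [325.1 235.8] [ 21  13 125] [ 528.4 -100.6]
side [336.3 231. ] [ 5  3 13] [ 516.4 -123.9]
```

```bash
python3 -m inch '[[[0,0.8,0],[0,0.5,0],0],[[0,0.8,0],[0,0.5,0],0],[[0,0,0],[-0.5,0.8,-0.8],0],[[0,0,0],[-0.5,0.8,-0.8],0],[[0,0,0],[-0.5,0.8,-0.8],0],[[0,0,0],[0,0.5,-0.8],0],[[0,0,0],[0,0,-0.8],0],[[0,0,0],[0,0,-0.8],0],[[0,0,0],[0,0,0],0],[[0,0,0],[0,0,0],0]]'
cat > st.py <<'E'
from h import *
from scipy.spatial.transform import Rotation as Ro
C=np.array([549.6,-185.4]); y=-0.167
s=get_state(); p=s["ee_pos"]; d=p[:2]-C; c,q=np.cos(y),np.sin(y)
R=Ro.from_rotvec(s["orientation"]).as_matrix()
print("t %.2f plate xy (%.1f,%.1f) z %.2f F"%(s["clock"],d[0]*c+d[1]*q,-d[0]*q+d[1]*c,p[2]),s["wrist_force"].round(1),"w %.2f"%s["width"],"toolx yaw %.3f down"%np.arctan2(R[1,0],R[0,0]),R[:,1].round(3))
E
python3 st.py
```

```text
clock: 1.3
ee_pos: [515.4, -114.1, 137.3]
orientation: [-1.565, 0.136, -0.136]
wrist_force: [-0.3, -0.3, 0.1]
width: -0.004
t 1.30 plate xy (-45.6,64.6) z 137.32 F [-0.3 -0.3  0.1] w -0.00 toolx yaw -0.173 down [ 0.001  0.002 -1.   ]
```

```bash
python3 -m inch '[[[0,0,0],[0.1,0.8,-0.42],0],[[0,0,0],[0,0.8,0],0],[[0,0,0],[0,0.8,0],0],[[0,0,0],[0,0.6,0],0],[[0,0,0],[0,0,0],0]]'
python3 st.py; python3 - <<'E'
from h import *
for n,(a,b,c,d) in {"wrist":(220,190,420,400),"side":(270,150,400,260)}.items():
    f=grab_frame(n); cv2.imwrite(f"pics/{n}_1.png",cv2.resize(f["color"][b:d,a:c,::-1],None,fx=2.8 if n=="wrist" else 5,fy=2.8 if n=="wrist" else 5,interpolation=cv2.INTER_CUBIC))
E
```

```text
clock: 1.8
ee_pos: [519.3, -121.5, 61.9]
orientation: [-1.564, 0.128, -0.139]
wrist_force: [0.4, 0.4, -0.4]
width: 0.002
t 1.80 plate xy (-40.5,58.0) z 61.89 F [ 0.4  0.4 -0.4] w 0.00 toolx yaw -0.170 down [ 0.007  0.002 -1.   ]
```

View pics/wrist_1.png

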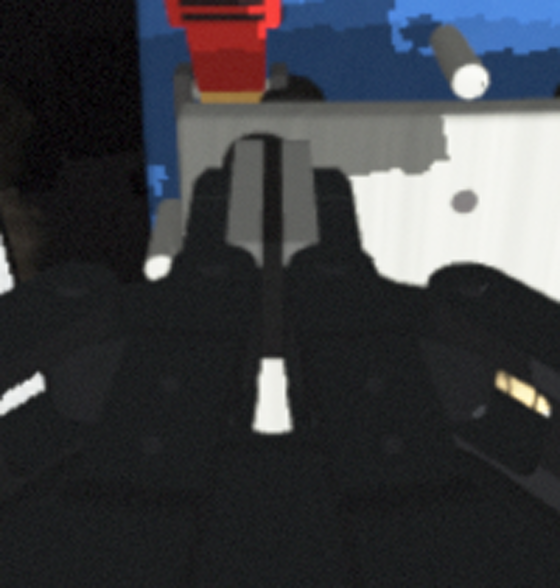

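View pics/side_1.png

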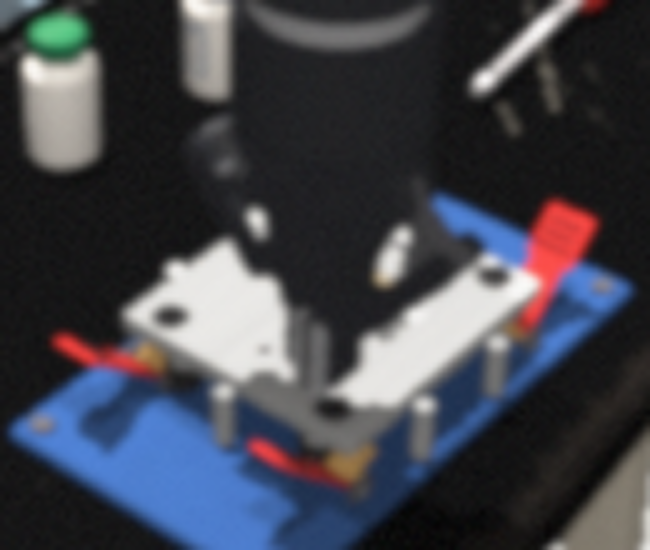

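The fingertips hang just above mark a, about 3 mm off. I'll correct that and go down gently.

```bash
python3 -m inch '[[[0,0,0],[-0.1,0.2,-0.16],0],[[0,0,0],[0,0.2,0],0],[[0,0,0],[0,0,0],0]]'
python3 st.py; python3 -m inch '[[[0,0,0],[0,0.08,0],0],[[0,0,0],[0,0.06,0],0]]'; python3 st.py
```

```text
clock: 2.2
ee_pos: [519.1, -125.6, 55.5]
orientation: [-1.566, 0.121, -0.145]
wrist_force: [-0.2, 0.5, 0.3]
width: -0.001
t 2.20 plate xy (-40.0,53.9) z 55.45 F [-0.2  0.5  0.3] w -0.00 toolx yaw -0.169 down [ 0.015 -0.    -1.   ]
clock: 2.4
ee_pos: [519.6, -125.8, 52.4]
orientation: [-1.566, 0.12, -0.146]
wrist_force: [-0.4, -0.5, -0.5]
width: -0.001
t 2.40 plate xy (-39.4,53.8) z 52.45 F [-0.4 -0.5 -0.5] w -0.00 toolx yaw -0.170 down [ 0.017 -0.001 -1.   ]
```

```bash
python3 -m inch '[[[0,0,0.16],[-0.15,0.06,0],0],[[0,0,0],[0,0.06,0],0]]'
python3 st.py; python3 -m inch '[[[0,0,0],[0,0.06,0],0],[[0,0,0],[0,0.06,0],0]]'; python3 st.py
```

```text
clock: 2.6
ee_pos: [515.8, -125.2, 49.4]
orientation: [-1.564, 0.134, -0.132]
wrist_force: [0.2, -0.3, -0.5]
width: 0.002
t 2.60 plate xy (-43.3,53.8) z 49.37 F [ 0.2 -0.3 -0.5] w 0.00 toolx yaw -0.170 down [-0.001  0.002 -1.   ]
clock: 2.8
ee_pos: [515.9, -125.2, 47.3]
orientation: [-1.564, 0.134, -0.132]
wrist_force: [-4.2, 1.5, 21.5]
width: 0.003
t 2.80 plate xy (-43.2,53.7) z 47.33 F [-4.2  1.5 21.5] w 0.00 toolx yaw -0.170 down [-0.001  0.002 -1.   ]
```

Corner a is solid: 21 N with no sink. Next is c.

```bash
python3 -m inch '[[[0,0,0],[0,-0.6,0],0],[[0,0,0],[0.8,0,0],0],[[0,0,0],[0.9,0,0],0],[[0,0,0],[0.9,0,0],0],[[0,0,0],[0.8,0,0],0],[[0,0,0],[0,0,0],0]]'
python3 st.py
```

```text
clock: 3.4
ee_pos: [601.8, -139.9, 62.9]
orientation: [-1.564, 0.134, -0.133]
wrist_force: [-1.0, -0.6, -0.5]
width: -0.001
t 3.40 plate xy (43.9,53.5) z 62.87 F [-1.  -0.6 -0.5] w -0.00 toolx yaw -0.170 down [-0.001  0.002 -1.   ]
```

```bash
python3 -m inch '[[[0,0,0],[-0.03,0.3,0],0],[[0,0,0],[0,0.2,0],0],[[0,0,0],[0,0.04,0],0]]'; python3 st.py
python3 -m inch '[[[0,0,0],[0,0.06,0],0],[[0,0,0],[0,0.06,0],0],[[0,0,0],[0,0.06,0],0]]'; python3 st.py
```

```text
clock: 3.7
ee_pos: [598.5, -139.2, 47.5]
orientation: [-1.564, 0.137, -0.13]
wrist_force: [0.8, 0.6, 7.3]
width: -0.002
t 3.70 plate xy (40.5,53.7) z 47.47 F [0.8 0.6 7.3] w -0.00 toolx yaw -0.170 down [-0.004  0.003 -1.   ]
clock: 4.0
ee_pos: [598.5, -139.2, 47.5]
orientation: [-1.564, 0.134, -0.133]
wrist_force: [-0.2, 0.4, 6.7]
width: 0.0
t 4.00 plate xy (40.5,53.7) z 47.54 F [-0.2  0.4  6.7] w 0.00 toolx yaw -0.170 down [ 0.     0.002 -1.   ]
```

```bash
python3 -m inch '[[[0,0,0],[0,0.1,0],0],[[0,0,0],[0,0.1,0],0]]'; python3 st.py
python3 -m inch '[[[0,0,0],[0,0.1,0],0],[[0,0,0],[0,0.1,0],0]]'; python3 st.py
```

```text
clock: 4.2
ee_pos: [598.5, -139.1, 47.4]
orientation: [-1.565, 0.131, -0.136]
wrist_force: [-3.4, 1.3, 14.2]
width: 0.001
t 4.20 plate xy (40.5,53.7) z 47.43 F [-3.4  1.3 14.2] w 0.00 toolx yaw -0.170 down [ 0.004  0.002 -1.   ]
clock: 4.4
ee_pos: [598.4, -139.2, 47.5]
orientation: [-1.565, 0.128, -0.14]
wrist_force: [-3.1, 0.6, 13.9]
width: -0.001
t 4.40 plate xy (40.5,53.7) z 47.47 F [-3.1  0.6 13.9] w -0.00 toolx yaw -0.170 down [ 0.008  0.001 -1.   ]
```

Corner c is solid too: 14 N with no sink. I'll lift clear of the barb and go to d.

```bash
python3 -m inch '[[[0,0,0.08],[0,-0.8,0],0],[[0,0,0],[0.05,-0.8,-0.5],0],[[0,0,0],[0,0,-0.95],0],[[0,0,0],[0,0,-0.95],0],[[0,0,0],[0,0.3,-0.95],0],[[0,0,0],[0,0.4,-0.95],0],[[0,0,0],[0,0,0],0]]'
python3 st.py
```

```text
clock: 5.1
ee_pos: [576.4, -246.7, 72.6]
orientation: [-1.565, 0.134, -0.13]
wrist_force: [-0.5, 0.3, -0.3]
width: 0.0
t 5.10 plate xy (36.6,-56.0) z 72.56 F [-0.5  0.3 -0.3] w 0.00 toolx yaw -0.168 down [-0.002  0.002 -1.   ]
```

```bash
python3 -m inch '[[[0,0,0],[0.25,0.4,0.08],0],[[0,0,0],[0,0.4,0],0],[[0,0,0],[0.05,0.04,0],0]]'; python3 st.py
python3 -m inch '[[[0,0,0],[0,0.08,0],0],[[0,0,0],[0,0.08,0],0],[[0,0,0],[0,0.08,0],0]]'; python3 st.py
```

```text
clock: 5.4
ee_pos: [583.8, -244.1, 50.1]
orientation: [-1.563, 0.135, -0.129]
wrist_force: [-0.0, 0.8, 0.3]
width: -0.002
t 5.40 plate xy (43.4,-52.2) z 50.11 F [-0.   0.8  0.3] w -0.00 toolx yaw -0.168 down [-0.003  0.004 -1.   ]
clock: 5.7
ee_pos: [584.2, -243.2, 47.5]
orientation: [-1.566, 0.131, -0.126]
wrist_force: [-4.4, -0.3, 12.8]
width: -0.007
t 5.70 plate xy (43.8,-51.3) z 47.47 F [-4.4 -0.3 12.8] w -0.01 toolx yaw -0.164 down [-0.003  0.001 -1.   ]
```

Corner d is solid. Now b.

```bash
python3 -m inch '[[[0,0,0],[0,-0.8,-0.1],0],[[0,0,0],[-0.8,-0.2,0],0],[[0,0,0],[-0.9,0,0],0],[[0,0,0],[-0.9,0,0],0],[[0,0,0],[-0.8,0.3,0],0],[[0,0,0],[0,0.4,0],0],[[0,0,0],[0,0,0],0]]'
python3 st.py
```

```text
clock: 6.4
ee_pos: [500.3, -228.9, 58.0]
orientation: [-1.568, 0.122, -0.127]
wrist_force: [0.1, -0.5, -0.2]
width: -0.001
t 6.40 plate xy (-41.4,-51.1) z 57.96 F [ 0.1 -0.5 -0.2] w -0.00 toolx yaw -0.159 down [ 0.003 -0.001 -1.   ]
```

```bash
python3 -m inch '[[[0,0.1,0],[-0.07,0.2,-0.12],0],[[0,0,0],[0,0.15,0],0],[[0,0,0],[0,0.04,0],0]]'; python3 st.py
python3 -m inch '[[[0,0,0],[0,0.08,0],0],[[0,0,0],[0,0.08,0],0],[[0,0,0],[0,0.08,0],0]]'; python3 st.py
python3 -m inch '[[[0,0,0],[0,0.08,0],0],[[0,0,0],[0,0.08,0],0],[[0,0,0],[0,0.08,0],0]]'; python3 st.py
```

```text
clock: 6.7
ee_pos: [500.9, -232.3, 47.7]
orientation: [-1.569, 0.128, -0.137]
wrist_force: [0.5, -0.2, -1.2]
width: 0.001
t 6.70 plate xy (-40.2,-54.3) z 47.74 F [ 0.5 -0.2 -1.2] w 0.00 toolx yaw -0.169 down [ 0.006 -0.002 -1.   ]
clock: 7.0
ee_pos: [500.7, -232.7, 42.8]
orientation: [-1.569, 0.129, -0.135]
wrist_force: [-4.0, 1.5, 13.8]
width: 0.001
t 7.00 plate xy (-40.3,-54.7) z 42.76 F [-4.   1.5 13.8] w 0.00 toolx yaw -0.168 down [ 0.003 -0.003 -1.   ]
clock: 7.3
ee_pos: [500.8, -232.7, 42.6]
orientation: [-1.569, 0.129, -0.135]
wrist_force: [-5.0, 1.9, 15.9]
width: 0.005
t 7.30 plate xy (-40.3,-54.8) z 42.64 F [-5.   1.9 15.9] w 0.00 toolx yaw -0.168 down [ 0.003 -0.003 -1.   ]
```

Corner b sinks about 5 mm to a stop. I'll lift off gently and check tab b from the cameras.

```bash
python3 -m inch '[[[0,0,0],[0,-0.15,0],0],[[0,0,0],[0,-0.2,0],0],[[0,0,0],[0,-0.7,0],0],[[0,0,0],[0,-0.8,0],0],[[0,0,0],[0,0,0],0]]'
python3 st.py; python3 - <<'E'
from h import *
C=np.array([549.6,-185.4]);y=-.167
for n,(a,b,c,d) in {"scene":(235,170,365,280),"side":(270,150,400,260),"wrist":(220,150,420,400)}.items():
    f=grab_frame(n); im=f["color"]; cv2.imwrite(f"pics/{n}_2.png",cv2.resize(im[b:d,a:c,::-1],None,fx=5 if n!="wrist" else 2.3,fy=5 if n!="wrist" else 2.3,interpolation=cv2.INTER_CUBIC))
    # expected tab points, plate frame->world
    for nm,px,py in (("a",-50,91),("b",-50,-91),("c",50,91),("d",50,-91)):
        w=C+np.array([px*np.cos(y)-py*np.sin(y),px*np.sin(y)+py*np.cos(y)])
        u,v=proj(f,n,[*w,44]); print(n,nm,w.round(1),round(u,1),round(v,1), im[int(v),int(u)] if 0<=v<400 and 0<=u<640 else None)
E
```

```text
clock: 7.8
ee_pos: [502.4, -232.9, 91.4]
orientation: [-1.57, 0.127, -0.137]
wrist_force: [0.0, 0.1, -0.2]
width: 0.001
t 7.80 plate xy (-38.6,-54.6) z 91.44 F [ 0.   0.1 -0.2] w 0.00 toolx yaw -0.168 down [ 0.007 -0.003 -1.   ]
scene a [515.4 -87.4] 255.5 204.4 [235  64  60]
scene b [ 485.2 -266.8] 298.5 255.9 [126  57  62]
scene c [ 614. -104.] 293.5 187.5 [44 45 45]
scene d [ 583.8 -283.4] 338.9 235.4 [113  66  95]
side a [515.4 -87.4] 327.5 240.6 [99 48 64]
side b [ 485.2 -266.8] 381.5 195.8 [200  57  54]
side c [ 614. -104.] 289.0 218.4 [38 23 25]
side d [ 583.8 -283.4] 344.4 178.2 [194  55  54]
wrist a [515.4 -87.4] 299.9 -11.6 None
wrist b [ 485.2 -266.8] 302.9 275.4 [74 76 74]
wrist c [ 614. -104.] 463.3 2.5 [110  37  35]
wrist d [ 583.8 -283.4] 442.5 270.8 [61 31 31]
```

View pics/scene_2.png

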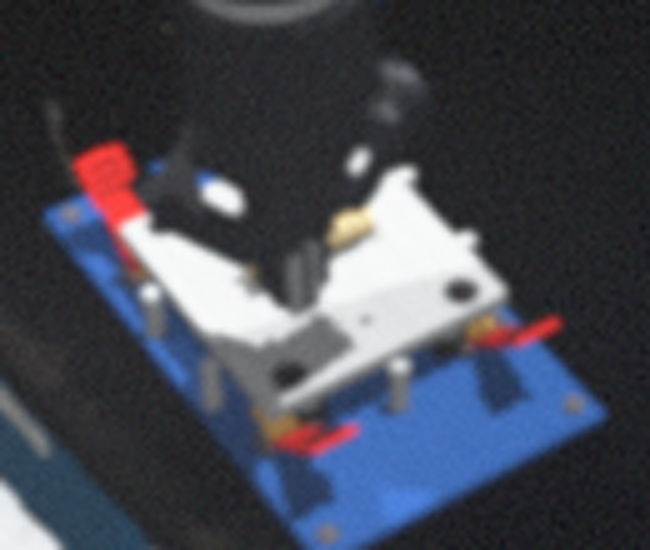

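View pics/side_2.png

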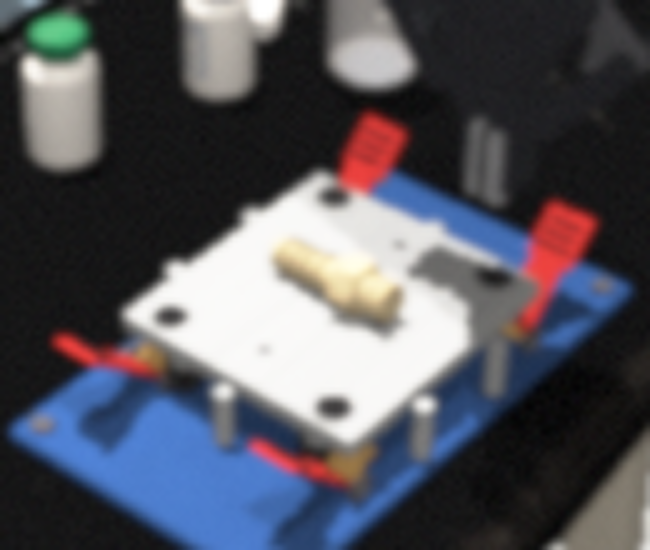

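All tabs are standing and the plate is level again. Tab b projects at about (381,196) in the side view, where the image shows the red tab. I'll move over its outer part and press it down.

```bash
python3 -m inch '[[[0,0,0.06],[-0.2,0,-0.7],0],[[0,0,0],[-0.2,0,-0.7],0],[[0,0,0],[-0.05,0,-0.5],0],[[0,0,0],[0,0,0],0]]'
python3 st.py
```

```text
clock: 8.35
ee_pos: [479.0, -276.6, 84.0]
orientation: [-1.563, 0.141, -0.121]
wrist_force: [0.3, 0.4, 0.2]
width: -0.002
t 8.35 plate xy (-54.4,-101.7) z 84.03 F [0.3 0.4 0.2] w -0.00 toolx yaw -0.167 down [-0.012  0.005 -1.   ]
```

```bash
python3 -m inch '[[[0,0,-0.1],[0.16,0.2,-0.08],0],[[0,0,0],[0,0.3,0],0],[[0,0,0],[0,0.2,0],0]]'
python3 st.py
python3 -m inch '[[[0,0,0],[0,0.2,0],0],[[0,0,0],[0,0.2,0],0],[[0,0,0],[0,0.2,0],0],[[0,0,0],[0,0.2,0],0]]'; python3 st.py
```

```text
clock: 8.65
ee_pos: [483.1, -278.6, 64.5]
orientation: [-1.563, 0.132, -0.13]
wrist_force: [0.3, 0.7, 0.3]
width: 0.002
t 8.65 plate xy (-50.1,-102.9) z 64.53 F [0.3 0.7 0.3] w 0.00 toolx yaw -0.167 down [-0.001  0.004 -1.   ]
clock: 9.05
ee_pos: [484.3, -279.0, 43.5]
orientation: [-1.566, 0.129, -0.13]
wrist_force: [0.1, -0.9, 1.9]
width: 0.0
t 9.05 plate xy (-48.8,-103.2) z 43.49 F [ 0.1 -0.9  1.9] w 0.00 toolx yaw -0.165 down [ 0.001  0.001 -1.   ]
```

```bash
python3 -m inch '[[[0,0,0],[0,0.2,0],0],[[0,0,0],[0,0.2,0],0],[[0,0,0],[0,0.2,0],0],[[0,0,0],[0,0.16,0],0]]'; python3 st.py
python3 -m inch '[[[0,0,0],[0,0.12,0],0],[[0,0,0],[0,0.1,0],0],[[0,0,0],[0,0.1,0],0]]'; python3 st.py
```

```text
clock: 9.45
ee_pos: [484.2, -278.2, 22.4]
orientation: [-1.565, 0.13, -0.13]
wrist_force: [-0.8, -0.4, 0.9]
width: 0.002
t 9.45 plate xy (-49.0,-102.4) z 22.44 F [-0.8 -0.4  0.9] w 0.00 toolx yaw -0.165 down [ 0.     0.002 -1.   ]
clock: 9.75
ee_pos: [484.4, -278.2, 18.9]
orientation: [-1.565, 0.129, -0.13]
wrist_force: [-6.1, 2.4, 26.2]
width: 0.005
t 9.75 plate xy (-48.9,-102.4) z 18.85 F [-6.1  2.4 26.2] w 0.00 toolx yaw -0.165 down [ 0.     0.002 -1.   ]
```

The tab is flat: hard contact with the tip at 10.9 mm. I'll lift off and look.

```bash
python3 -m inch '[[[0,0,0],[0,-0.8,0],0],[[0,0,0],[0,-0.8,0],0],[[0,0,0],[0,-0.8,0],0],[[0,0,0],[0,-0.4,0],0],[[0,0,0],[0,0,0],0]]'
python3 st.py; python3 - <<'E'
from h import *
ims=[]
for n,(a,b,c,d) in {"scene":(235,170,365,280),"side":(275,150,405,260)}.items():
    f=grab_frame(n); im=f["color"]; ims.append(cv2.resize(im[b:d,a:c,::-1],None,fx=3,fy=3,interpolation=cv2.INTER_CUBIC))
cv2.imwrite("pics/3.png",np.hstack(ims))
E
```

```text
clock: 10.25
ee_pos: [483.2, -276.9, 90.7]
orientation: [-1.562, 0.132, -0.128]
wrist_force: [0.6, -0.2, -0.6]
width: -0.004
t 10.25 plate xy (-50.3,-101.3) z 90.71 F [ 0.6 -0.2 -0.6] w -0.00 toolx yaw -0.166 down [-0.002  0.005 -1.   ]
```

View pics/3.png

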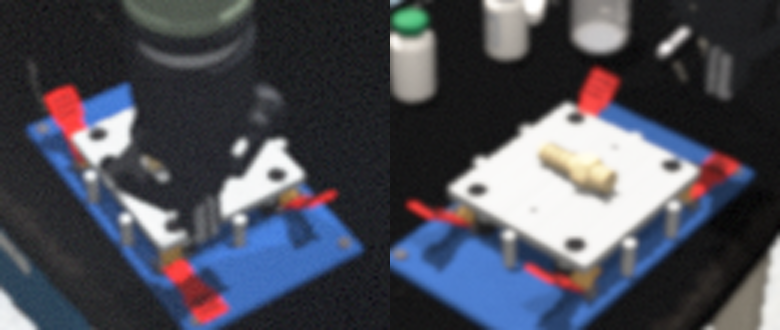

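Tab b lies flat on the base (left image, 195,290) and the other three stand. Back to mark b.

```bash
python3 -m inch '[[[0,0,0],[0.14,-0.1,0.7],0],[[0,0,0],[0.14,0,0.7],0],[[0,0,0],[0,0,0.5],0],[[0,0,0],[0,0.3,0],0],[[0,0,0],[0,0,0],0]]'
python3 st.py
```

```text
clock: 10.85
ee_pos: [494.3, -228.2, 78.4]
orientation: [-1.557, 0.142, -0.119]
wrist_force: [0.1, 0.3, -0.2]
width: 0.001
t 10.85 plate xy (-47.4,-51.4) z 78.40 F [ 0.1  0.3 -0.2] w 0.00 toolx yaw -0.166 down [-0.014  0.011 -1.   ]
```

```bash
python3 -m inch '[[[-0.1,0,-0.13],[0.18,0.3,-0.1],0],[[0,0,0],[0,0.4,0],0],[[0,0,0],[0,0.2,0],0],[[0,0,0],[0,0.1,0],0],[[0,0,0],[0,0,0],0]]'
python3 st.py
```

```text
clock: 11.35
ee_pos: [496.5, -232.8, 49.9]
orientation: [-1.568, 0.136, -0.127]
wrist_force: [-0.2, -0.5, 0.0]
width: -0.004
t 11.35 plate xy (-44.5,-55.5) z 49.85 F [-0.2 -0.5  0. ] w -0.00 toolx yaw -0.168 down [-0.006 -0.001 -1.   ]
```

```bash
python3 -m inch '[[[0,0,-0.04],[0.06,0.06,0.06],0],[[0,0,0],[0,0.04,0],0],[[0,0,0],[0,0.06,0],0],[[0,0,0],[0,0.06,0],0]]'
python3 st.py;python3 -m inch '[[[0,0,0],[0,0.07,0],0],[[0,0,0],[0,0.07,0],0],[[0,0,0],[0,0.07,0],0]]'
python3 st.py
```

```text
clock: 11.75
ee_pos: [498.5, -231.9, 46.0]
orientation: [-1.569, 0.132, -0.132]
wrist_force: [-3.8, 0.6, 13.2]
width: -0.001
t 11.75 plate xy (-42.6,-54.4) z 46.03 F [-3.8  0.6 13.2] w -0.00 toolx yaw -0.168 down [-0.    -0.002 -1.   ]
clock: 12.05
ee_pos: [498.5, -231.9, 46.0]
orientation: [-1.57, 0.13, -0.133]
wrist_force: [-4.3, 2.2, 13.0]
width: -0.0
t 12.05 plate xy (-42.7,-54.4) z 46.04 F [-4.3  2.2 13. ] w -0.00 toolx yaw -0.168 down [ 0.001 -0.003 -1.   ]
```

The corner now sinks only about 1.5 mm and bears on the shim at 13 N. I'll check that the hold is steady and take a last look.

```bash
python3 - <<'E'
from h import *
ims=[]
for k in range(3):
  for n,(a,b,c,d) in {"scene":(235,170,365,280),"side":(275,150,405,260)}.items():
    f=grab_frame(n); im=f["color"]
    if k==2: ims.append(cv2.resize(im[b:d,a:c,::-1],None,fx=3,fy=3,interpolation=cv2.INTER_CUBIC))
    s=get_state(); print(s["clock"],s["wrist_force"].round(1),s["ee_pos"].round(1))
cv2.imwrite("pics/4.png",np.hstack(ims))
E
```

```text
12.1 [-4.1  2.  13.4] [ 498.5 -231.9   46.1]
12.15 [-4.1  1.5 12.4] [ 498.5 -231.9   46. ]
12.2 [-4.3  1.3 12.5] [ 498.5 -231.9   46. ]
12.25 [-3.5  2.5 13.1] [ 498.5 -231.9   46. ]
12.3 [-4.   0.3 12.5] [ 498.5 -231.9   46. ]
12.35 [-3.8  2.8 11.9] [ 498.5 -231.9   46. ]
```

View pics/4.png

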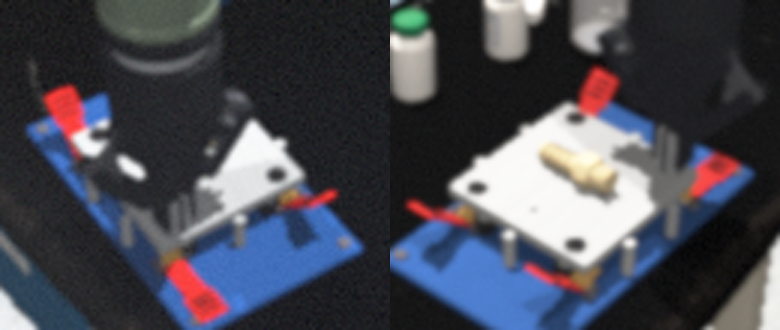

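The press holds steady at about 12.5 N. Tab b is flat, the other three tabs stand and the barb hasn't moved. Handing in.

```bash
python3 - <<'E'
from station import job,get_state
print(job.job_done()); print(get_state()["wrist_force"])
E
```

```text
the job is handed in; nothing more can be done
None
the job is handed in; nothing more can be done
```

The rocking corner is corner b (near right). Its shim tab is now flat, and I handed the job in at 12.35 s with the fingertips pressing on its mark at about 12.5 N.

- **Finding the corner:** corners a, c and d held firm at 21, 14 and 13 N with no sinking. Corner b sank about 5 mm to a hard stop.
- **Folding the tab:** I pressed tab b down until it met hard contact, with the fingertips at about 11 mm above the bench. That press reached about 26 N. The pictures show tab b flat and the other three tabs standing.
- **Final press:** corner b now sinks only about 1.5 mm (about 2 mm was expected) and bears on the shim. The force stayed between 11.9 and 13.4 N over the last readings, with a sideways force of about 4 N on the tool. The barb looked unmoved in the last pictures, and I saw nothing around it displaced.

No check failed. The a, c and d presses were up to 3 mm off the mark centres. The press on a went to 21 N, more than I intended. I could not read the force after handing in, so the final second is not confirmed.

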